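Load a panel on the gilding board and pin the hand-rest bridge over it

ROBOT

A 6-joint arm with a two-finger parallel gripper is mounted at the origin on the work surface. World frame = base frame: x ahead of the robot, y to its left, z up, the work surface at z = 0. Lengths are in m, angles in rad, forces in N, time in s.
With the tool pointing down it reaches from about 0.375 to 0.9 m from the base axis. Payload 3.1 kg.
Tool frame: the origin (TCP) lies on the centre line of the jaws, within the pads' length; the fingertips stand 8 mm ahead of it and the grasp point (between the pads) lies 11 mm behind it; z points along the fingers, y is the line along which they close (so a half turn about z gives the same grasp; the last joint's range is limited). The gripper opens to 85 mm and grips with 20 to 120 N. Pads are 22 mm wide; open, the fingers measure 114 mm over their backs; the gripper's body (76 mm by 85 mm) begins 54 mm behind the grasp point. The pads swing forward as they close: fully open they stand 13 mm farther back than shut.
Start: joints at [0.999, 0.527, 1.433, -0, 1.181, -0.178], TCP at [0.24, 0.577, 0.21] pointing down, gripper open.
Joint ranges: [-3.08, 3.08], [-0.75, 2.2], [0.22, 2.44], [-1.43, 4.57], [0, 2.65], [-2.85, 2.85]. Speed limits (rad/s): [2.79, 2.79, 3.14, 3.14, 3.14, 3.14].

INTERFACE

Orientations are given as a unit quaternion [x, y, z, w].
In Python, from station import * gives the robot as it stands.
- The arm moves only by the tool play_rows, never from a script. Its argument "rows" is a list of rows, each a list of 3 entries, a list of its own where there are three numbers: the turn, a rotation vector about the tool's x, y, z in degrees, then the shift along the tool's x, y, z in mm, then the closure, from 0 (fully open) to 1 (shut). In form: [[[ax, ay, az], [dx, dy, dz], jaw], ...]. A call has 1 to 12 rows; each row shifts and turns the commanded pose from where the row before left it, along the tool's axes as they then stand; what a row does not reach is not made up. A row lasts 1/12 s, in which the tool goes at most 41.7 mm and 7.16 degrees, less where a joint would pass 70% of its speed; a pose out of reach is approached as far as the arm can. A call with a gripper value outside its range is refused whole. The fingers move at their own pace and stop on an object; "grip_force" is the grip in N (left out, the last holds). Time passes only in rows, so rows that do not move let the fingers close. It gives the time, the measured TCP pose, the force, the opening and the grip force at its end, in the units of the state.
- sense(): the state, without advancing time (a new reading comes with each control period).
- snapshot(name): name is "side" or "top"; returns (picture, depth): 384x512x3 uint8, red, green, blue; 384x512 float32, m along the optical axis (not along the pixel's ray), 0 where there is no reading.
- get_calibration(name): a dict with "vfov" (degrees; the focal length in pixels is half the picture's height over the tangent of half this angle, whatever the lens; pixels are square), "cx", "cy" (the principal point, pixels), "k1" (the pictures are not rectified: a ray, as slopes to the right and down, at radius r is drawn at 1 + k1 r^2 times it, then the intrinsics apply), "xyz" and "attitude" of the camera in the world. Camera axes: x right, y down, z forward; pixel columns grow to the right and rows downward; lengths in m; the calibration is good to about 2 mm. A picture is of the moment at which its call begins. get_calibration takes no time and is no camera call.
- sign_off(): hands the job in; it is judged then, once.
The state is a dict: "t": time; "q": joint angles; "qd": joint speeds; "tau": joint torques, N m; "tcp_pos": TCP position; "tool_rot": TCP orientation; "force": force on the tool from outside, world axes, zero at the start; "ft_torque": the same for the moment, N m; "finger_gap": opening from 0.0 (shut) to 1.0 (fully open); "gripper_force": force on a finger pad.
Only numpy, scipy, OpenCV 4.12 (cv2) and the standard library are available. Lean on these libraries where they do the work, as an engineer would, in place of code of your own. Each camera call takes 0.05 s, during which the arm holds its last target. There are 200 camera calls.

TASK

Push the top panel sideways off the stack onto the bed of the gilding board until it lies flat and square against the far fence, leaving the panels beneath it and everything else on the table where they are. Then swing the hand-rest bridge across until the keyhole in its end lines up with the one in the latch beneath, put the red thumbscrew down through both until its flange rests on the bridge, and lock it with a quarter turn.

Things in the scene. Friction and masses are not known exactly. Their poses are not given: they have to be found in the camera images.
- jig: Gilding board, fixed: grey plinth 244 (x) x 150 (y) x 12 mm with a plywood bed 122 x 150 mm, bed top 30 mm above the table. Origin on the table under the bed's middle, z up. The bed is open on its -y side, where the stack stands; fence on its +y edge. Bridge pivot at x = +90, y = 0. Latch bracket centred at x = -90, y = 0: two cheeks along y, 78 mm long, 50 mm high, 57 mm apart outside.
- fence (a point): Middle of the foot of the aluminium fence's inner face, at bed level (jig x = 0, y = +63 mm). The fence runs along jig x for 122 mm and stands 11 mm above the bed. Axes as the jig's.
- bed (a point): Point on the bed's top (30 mm above the table) where the panel's underside centre lies when the panel is square against the fence: jig x = 0, y = +3 mm. Axes as the jig's.
- latch (a point): Centre of the latch bracket, level with its brass keeper plate's top, 52 mm above the table. The plate (8 mm thick, space below) is clamped where the last user set it, up to 9 mm along jig y either side of this point, unmeasured, and hardly gives (18 N): look before the bridge covers it, or feel for it with the screw. Keyhole: 13.5 mm square eye, slot 27.5 long x 10.5 mm wide along jig x.
- bridge (a joint): Swing of the hand-rest bridge, rad: 0 = along jig x, over the latch; positive = open towards jig +y. Light friction (0.12 N m), stays where left, no catch at 0, can overrun to -0.12. Wooden bar 36 mm wide, 10 mm thick, underside 53 and top 63 mm above the table, reaching 208 mm from the pivot; passes 7 mm above a panel on the bed.
- bridge_hinge (a point): On the bridge's pivot axis, at the level of its underside (53 mm above the table).
- bridge_slot (a point): Centre of the keyhole in the bridge's end, at its top face (63 mm above the table), 180 mm from the pivot. Eye 15 mm square, slot 29 mm long and 12 mm wide, lengthwise along the bridge. x axis points along the bridge from the end towards the pivot.
- screw: Quarter-turn thumbscrew, 74 mm long, about 85 g, upright in its stand. Origin: centre of the underside of its flange (38 mm across, 5 thick); z up, x along the wing. Red wing 44 (x) x 12 (y) mm, 13 to 40 mm above the origin, on a 16 mm neck; shank 11 mm thick. Seated: origin 63 mm above the table, cross-pin clear below the keeper; it then turns freely either way to lock.
- screw_tip (a point): Foot of the thumbscrew, 34 mm below its origin. The nose is 8 mm wide here, tapering out to the 11 mm shank 2.5 mm higher up. A round cross-pin, 24 mm long and 8 mm thick, parallel to the wing, is centred 9 mm above this point: it passes the keyholes only with the wing along the slots.
- stand: Wooden block 66 x 66 x 42 mm, fixed, with a 30 mm hole in which the thumbscrew stands loosely, its flange on the block's top. Origin: centre of its underside.
- panel_top: Top panel of the stack: wood with white gesso and a red-brown field, 100 (x) x 120 (y) x 16 mm, about 130 g. Origin: centre of its underside (32 mm above the table on the stack); z up. The stack stands beside the bed's open -y edge, a few mm away, almost square to it; the top panel's underside is 2 mm above the bed.
- panel_mid: Middle panel of the stack, all white on top, same size; to be left where it is. Origin: centre of its underside.
- panel_low: Bottom panel of the stack, same as the middle one; to be left where it is. Origin: centre of its underside.
- pot: Small yellow paint pot, 54 mm across, 62 mm tall; bystander. Origin: centre of its underside.
- saucer: White saucer, 110 mm across, 18 mm high; bystander. Origin: centre of its underside.
- jar: Clear jar of brushes, 80 mm across, about 220 mm tall with the brushes; bystander. Origin: centre of its underside.
- burnisher: Burnisher with a dark wooden handle and an agate tip, 160 mm long, lying on the table; bystander. Origin: on the table under its middle.
There are look-alikes about, which are no part of the job. What is shaped like the panel_top but green or orange is not meant.

How it is judged:
By the outcome, as a careful person would: the job done as asked, in the order asked, and still so for the second after the job is handed in, with the robot touching nothing.
It also fails if it takes over 67 s, if anything falls off the work surface, if the arm or the gripper's body presses on something with over 40 N, if the wrist force passes 120 N, or if a joint passes its speed limit or range.

## Working session

There is one attempt and no reset: what is moved stays moved. The work goes in short steps, Python scripts to look and compute and a tool call to move; the robot and the scene stay as the last step left them, time stands still between calls to the robot, and variables do not carry over. Pictures are saved under pics/ and viewed, at most 10 in all, crops included, and the job is handed in when it is done.

Besides the shell and the picture viewer there is one more tool, called after "Request:" as name(argument=value, ...), one argument or row to a line, values as JSON. play_rows: Moves the arm, as the interface text tells. Its arguments: {"type":"object","properties":{"rows":{"type":"array","items":{"type":"array"}},"grip_force":{"type":"number"}},"required":["rows"]}

```bash
ls; mkdir -p pics
cat > h.py <<'E'
from station import *
import numpy as np, cv2
from scipy.spatial.transform import Rotation as R
def cam(n):
    c=get_calibration(n); f=192/np.tan(np.radians(c['vfov'])/2)
    a=np.array(c['attitude'],float)
    M=R.from_quat(a).as_matrix() if a.size==4 else a.reshape(3,3)
    return c,f,M,np.array(c['xyz'])
def ray(n,u,v):
    c,f,M,o=cam(n); d=np.array([(u-c['cx'])/f,(v-c['cy'])/f]); s=d.copy()
    for _ in range(20): s=d/(1+c['k1']*(s@s))
    return o,M@np.array([s[0],s[1],1])
def atz(n,u,v,z):
    o,d=ray(n,u,v); return o+d*(z-o[2])/d[2]
def atd(n,u,v,D):
    o,d=ray(n,u,v); return o+d*D[int(round(v)),int(round(u))]
def proj(n,p):
    c,f,M,o=cam(n); q=M.T@(np.array(p)-o); s=q[:2]/q[2]; s=s*(1+c['k1']*(s@s)); return s*f+[c['cx'],c['cy']]
E
python3 - <<'E'
from h import *
for n in('top','side'):
    print(get_calibration(n)); p,d=snapshot(n); np.savez(f'pics/{n}0.npz',p=p,d=d)
    cv2.imwrite(f'pics/{n}0.png',cv2.resize(p[:,:,::-1],(800,600),interpolation=cv2.INTER_CUBIC))
print(sense())
E
```

```text
pics
{'vfov': 52.106408468595646, 'cx': 252.65804748835154, 'cy': 192.4346148036131, 'k1': -0.057701779367106826, 'xyz': array([0.41475647, 0.0217647 , 1.18009302]), 'attitude': array([ 0.70781368, -0.70529131,  0.02949058, -0.0263491 ])}
{'vfov': 57.18518548526978, 'cx': 257.5272627152255, 'cy': 198.0347288016192, 'k1': -0.04988096650413318, 'xyz': array([-0.16775005, -0.6180302 ,  0.60761997]), 'attitude': array([ 0.79118669, -0.36038317,  0.19344318, -0.45467278])}
{'t': 0.1, 'q': array([ 9.98479857e-01,  5.28373911e-01,  1.43379060e+00, -2.24123855e-05,
        1.18141204e+00, -1.78526014e-01]), 'qd': array([ 0.00034567, -0.0031663 , -0.00253577, -0.00074162,  0.00097839,
        0.00119097]), 'tau': array([-3.48156809e-04, -4.43303490e+01, -1.78585285e+01, -2.04801108e-04,
        3.83257153e-03,  9.51451984e-08]), 'tcp_pos': array([0.23941746, 0.57657023, 0.20942586]), 'tool_rot': array([ 1.95621216e-01,  9.80679028e-01, -9.26663824e-04, -3.54071521e-04]), 'force': array([ 0.47732883, -0.27454215, -0.47523115]), 'ft_torque': array([-0.01015639,  0.01203798,  0.0056071 ]), 'gripper_force': 0.0, 'finger_gap': 1.000784682355199}
```

View pics/top0.png

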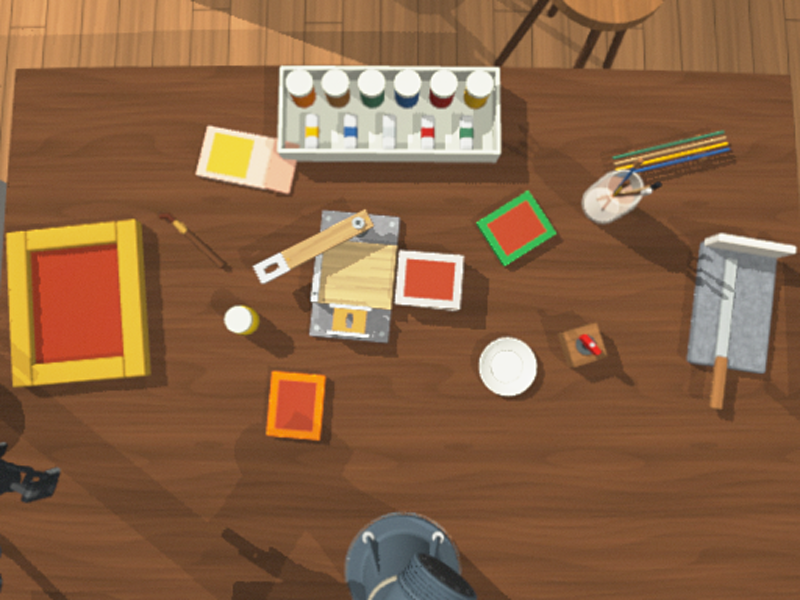

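View pics/side0.png

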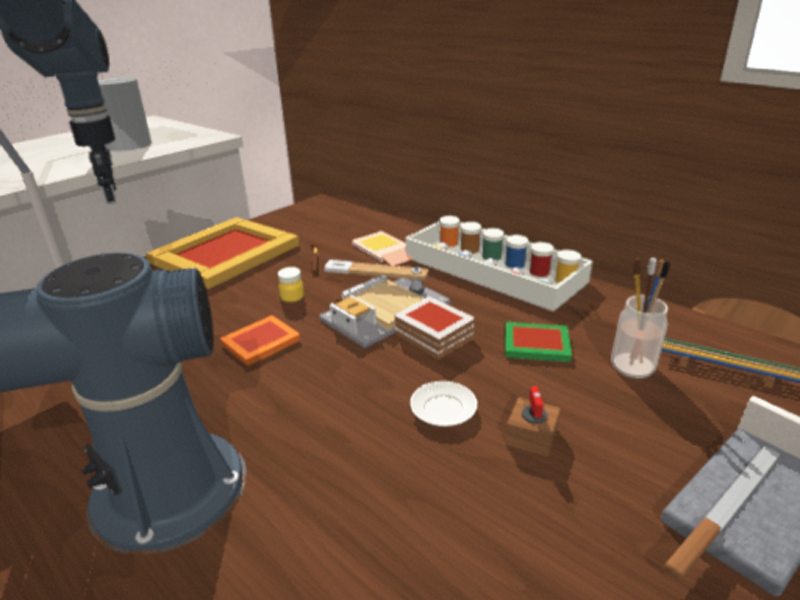

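The top picture shows the jig at about (355,275) in 800x600 pixels: pivot up at (360,222), latch at (348,320) and fence on the left. Candidates for the panel are the white-edged red-field one on the stack at (430,280), the green one at (515,228) and the orange one at (297,405). I choose the white-edged one at (430,280). The screw stands at (588,345). Next, close crops.

Run:
```python
from h import *
z=np.load('pics/top0.npz'); p=z['p']
def crop(x,y,w,h,s): return cv2.resize(p[y:y+h,x:x+w,::-1],(w*s,h*s),interpolation=cv2.INTER_CUBIC)
a=crop(155,125,155,100,5)
cv2.imwrite('pics/c1.png',a)
b=np.hstack([crop(355,200,40,40,10),crop(203,188,40,40,10)])
cv2.imwrite('pics/c2.png',b)
```

```text
(no output)
```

View pics/c1.png

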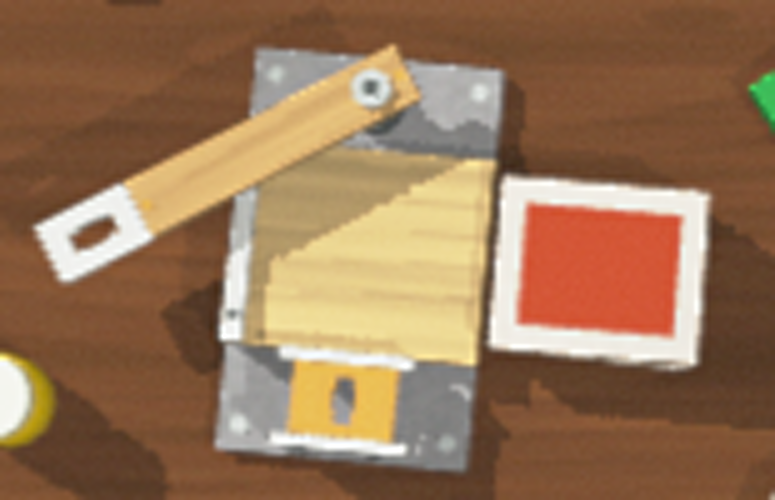

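View pics/c2.png

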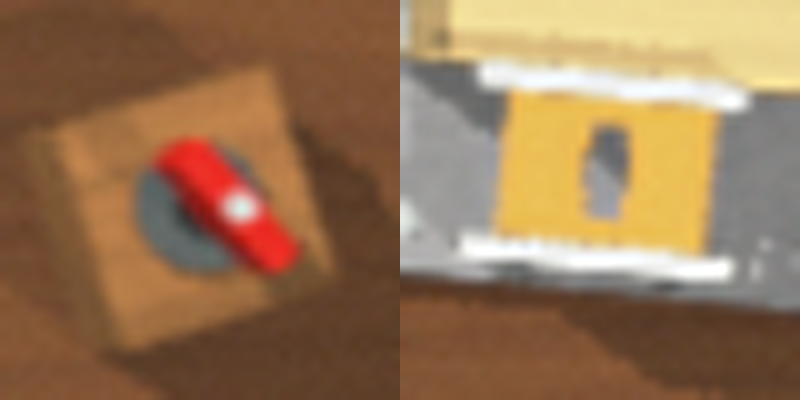

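The crops confirm it: the stacked panel has a white gesso edge and a red field. Its corners in c1 are (502,175), (710,192), (694,368) and (489,348). The keeper slot centre is at (344,401), and the keeper sits left of the latch centre. The screw's wing runs from (185,155) to (285,258) in c2.

Run:
```python
from h import *
D=np.load('pics/top0.npz')['d']
c1=lambda x,y:(155+(x+.5)/5-.5,125+(y+.5)/5-.5)
c2=lambda x,y:(355+(x+.5)/10-.5,200+(y+.5)/10-.5)
c3=lambda x,y:(203+(x-400+.5)/10-.5,188+(y+.5)/10-.5)
def show(l,pts,z):
    q=np.array([atz('top',*p,z) for p in pts]); print(l,(q[:,:2]*1000).round(1).tolist(),'mean',(q.mean(0)*1000).round(1),'z',[round(atd('top',*p,D)[2]*1000,1) for p in pts]); return q
show('plinth',[c1(*p) for p in[(257,48),(503,70),(467,470),(216,448)]],.012)
show('panel',[c1(*p) for p in[(502,175),(710,192),(694,368),(489,348)]],.048)
show('cheeks',[c1(*p) for p in[(280,352),(412,364),(406,450),(270,437)]],.050)
show('plate',[c1(*p) for p in[(292,362),(398,374),(392,440),(287,430)]],.052)
show('keep',[c3(607,172)],.052)
show('pivot',[c1(370,88)],.07)
show('slot',[c1(93,233)],.063)
show('wing',[c2(240,207),c2(192,158),c2(285,258)],.082)
show('stand',[c2(55,130),c2(270,70),c2(335,270),c2(125,345)],.042)
# panel by color seg: white border via depth
p=np.load('pics/top0.npz')['p']
hsv=cv2.cvtColor(p,cv2.COLOR_RGB2HSV)
m=((hsv[...,0]<12)&(hsv[...,1]>170)&(hsv[...,2]>120)).astype(np.uint8); 
n,l,s,c=cv2.connectedComponentsWithStats(m)
for i in range(1,n):
    if s[i,4]>30:
        r=cv2.minAreaRect(np.argwhere(l==i)[:,::-1].astype(np.float32)); z=.082 if s[i,4]<200 else .048
        b=np.array([atz('top',*q,z) for q in cv2.boxPoints(r)]); e=b[1]-b[0];e2=b[2]-b[1]
        print(r,s[i,4],(atz('top',*r[0],z)*1000).round(1),np.degrees(np.arctan2(e[1],e[0])),np.linalg.norm(e),np.linalg.norm(e2))
```

```text
plinth [[683.3, 158.4], [670.3, 9.6], [429.3, 30.3], [441.7, 179.6]] mean [556.2  94.5  12. ] z [np.float64(0.1), np.float64(1180.1), np.float64(-0.1), np.float64(14.7)]
panel [[600.3, 10.4], [590.9, -110.9], [488.1, -101.0], [499.3, 17.6]] mean [544.6 -46.   48. ] z [np.float64(-2.1), np.float64(-0.9), np.float64(-0.8), np.float64(20.1)]
cheeks [[496.3, 138.2], [489.7, 62.0], [440.1, 65.1], [447.3, 143.4]] mean [468.4 102.2  50. ] z [np.float64(47.1), np.float64(47.3), np.float64(14.2), np.float64(49.0)]
plate [[490.4, 131.0], [483.8, 69.9], [445.8, 73.1], [451.3, 133.5]] mean [467.8 101.9  52. ] z [np.float64(11.8), np.float64(51.1), np.float64(10.9), np.float64(53.1)]
keep [[468.2, 101.3]] mean [468.2 101.3  52. ] z [np.float64(12.7)]
pivot [[646.8, 86.4]] mean [646.8  86.4  70. ] z [np.float64(71.7)]
slot [[563.5, 245.2]] mean [563.5 245.2  63. ] z [np.float64(-2.5)]
wing [[424.6, -337.1], [438.3, -323.7], [410.3, -349.7]] mean [ 424.4 -336.8   82. ] z [np.float64(83.3), np.float64(79.4), np.float64(80.6)]
stand [[447.3, -296.1], [464.9, -359.9], [406.6, -377.9], [384.9, -315.6]]
[... 448 characters left out ...]
, (72.86629486083984, 56.04867172241211), 86.53176879882812) 3975 [498.1 615.5  48. ] -86.68495489075339 0.17056195310437203 0.21423224427420176
((274.4620666503906, 178.45516967773438), (29.564191818237305, 22.58837127685547), 4.763641834259033) 666 [545.3 -46.2  48. ] -4.625149847924861 0.06596169039602698 0.08601241807747545
((377.535400390625, 219.96902465820312), (17.591480255126953, 5.550253391265869), 48.8140754699707) 77 [ 425.4 -334.2   82. ] -49.58307639024201 0.015872915593703334 0.049222352179742766
((188.75411987304688, 259.2049560546875), (23.991971969604492, 31.415903091430664), 5.19442892074585) 755 [312.1 199.   48. ] -4.400226567083911 0.0892630578378399 0.06898709449095025
```

Request:
play_rows(
  rows=[
    [[0,0,7],[0,0,0],0.4],
    [[0,0,7],[0,0,0],0.4],
    [[0,0,7],[0,0,0],0.4],
    [[0,0,7],[0,0,0],0.4],
    [[0,0,7],[0,0,0],0.4],
    [[0,0,7],[0,0,0],0.4],
    [[0,0,7],[0,0,0],0.4],
    [[0,0,7],[0,0,0],0.4],
    [[0,0,7],[0,0,0],0.4],
    [[0,0,7],[0,0,0],0.4],
    [[0,0,2.3],[0,0,0],0.4],
  ],
)

```text
t: 1.02
tcp_pos: [0.2395, 0.5768, 0.2097]
tool_rot: [0.738, 0.675, -0.001, 0.0]
force: [0.5, -0.0, 0.5]
finger_gap: 0.603
gripper_force: 0.0
```

Request:
play_rows(
  rows=[
    [[0,0,0],[-20,10,0],0.4],
    [[0,0,0],[-36,19,0],0.4],
    [[0,0,0],[-36,19,0],0.4],
    [[0,0,0],[-36,19,0],0.4],
    [[0,0,0],[-36,19,0],0.4],
    [[0,0,0],[-36,19,0],0.4],
    [[0,0,0],[-36,19,0],0.4],
    [[0,0,0],[-36,19,0],0.4],
    [[0,0,0],[-36,19,0],0.4],
    [[0,0,0],[-36,19,0],0.4],
    [[0,0,0],[-36,19,0],0.4],
    [[0,0,0],[-36,19,0],0.4],
  ],
)

```text
t: 2.02
tcp_pos: [0.4228, 0.1422, 0.2102]
tool_rot: [0.736, 0.676, -0.0, -0.0]
force: [1.5, 0.9, 0.2]
finger_gap: 0.599
gripper_force: 0.0
```

Request:
play_rows(
  rows=[
    [[0,0,0],[-36,19,0],0.4],
    [[0,0,0],[-36,19,0],0.4],
    [[0,0,0],[-36,19,0],0.4],
    [[0,0,0],[-36,19,0],0.4],
    [[0,0,0],[-36,19,0],0.4],
    [[0,0,0],[-36,19,0],0.4],
    [[0,0,0],[-36,19,0],0.4],
    [[0,0,0],[-13,6,0],0.4],
    [[0,0,0],[0,0,0],0.4],
    [[0,0,0],[0,0,0],0.4],
  ],
)

```text
t: 2.85
tcp_pos: [0.5381, -0.1319, 0.2096]
tool_rot: [0.737, 0.676, -0.0, -0.001]
force: [-0.9, 0.2, -0.2]
finger_gap: 0.604
gripper_force: 0.0
```

Request:
play_rows(
  rows=[
    [[0,0,0],[0,0,30],0.4],
    [[0,0,0],[0,0,36],0.4],
    [[0,0,0],[0,0,36],0.4],
    [[0,0,0],[0,0,30],0.4],
    [[0,0,0],[0,0,20],0.4],
    [[0,0,0],[0,0,14],0.4],
    [[0,0,0],[0,0,0],0.4],
    [[0,0,0],[0,0,0],0.4],
  ],
)

```text
t: 3.52
tcp_pos: [0.5375, -0.1297, 0.0439]
tool_rot: [0.736, 0.677, -0.0, -0.001]
force: [0.2, 0.8, 0.5]
finger_gap: 0.598
gripper_force: 0.0
```

Run:
```python
from h import *
p,d=snapshot('side')
print(sense()['tcp_pos'], proj('side',[.538,-.132,.0435]))
u,v=map(int,proj('side',[.54,-.09,.04]))
cv2.imwrite('pics/s1.png',cv2.resize(p[v-50:v+50,u-65:u+65,::-1],(780,600),interpolation=cv2.INTER_CUBIC)); print(u,v)
```

```text
[ 0.53856376 -0.13043513  0.04487957] [298.7267976  214.41505239]
287 210
```

View pics/s1.png

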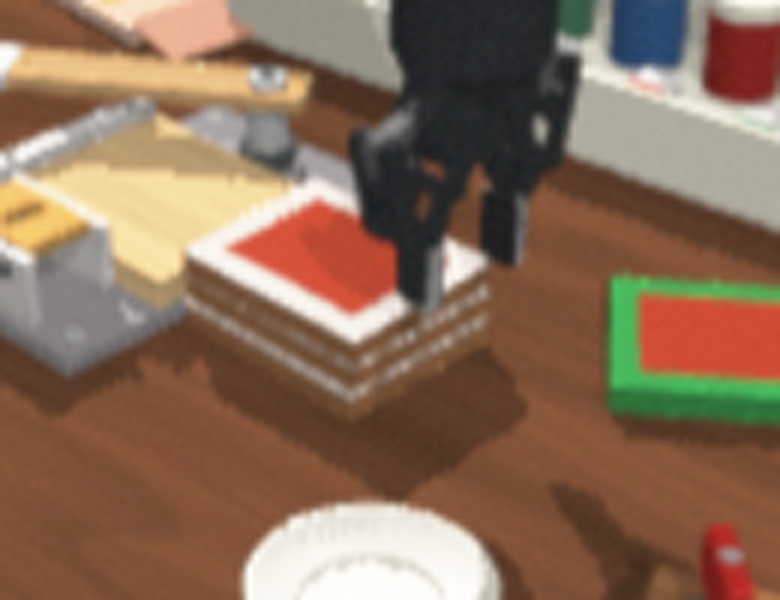

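The fingertips are at crop pixels (418,303) and (508,262), just outside the stack's -y face. I compute their height.

Run:
```python
from h import *
for (x,y) in [(418,303),(508,262)]:
    u,v=222+x/6-.4,160+y/6-.4
    for yy in (-.141,-.130,-.119):
        o,d=ray('side',u,v); print((o+d*(yy-o[1])/d[1]).round(4),end=' ')
    print()
```

```text
[ 0.4884 -0.141   0.0866] [ 0.5035 -0.13    0.0746] [ 0.5186 -0.119   0.0626] 
[ 0.5603 -0.141   0.0743] [ 0.5771 -0.13    0.062 ] [ 0.5939 -0.119   0.0498]
```

Run:
```python
from h import *
p,d=snapshot('side')
for u0,v0 in [(291,207),(306,201)]:
    for v in range(v0-6,v0+9,2):
        print([atd('side',u,v,d).round(3).tolist()+p[v,u].tolist()[:1] for u in range(u0-3,u0+4,3)])
    print()
# sanity
for q in [(287-65+355/6,160+340/6)]: print(atz('side',*q,.048))
```

```text
[[0.483, -0.133, 0.115, 113], [0.494, -0.135, 0.111, 34], [0.5, -0.141, 0.11, 93]]
[[0.5, -0.121, 0.096, 115], [0.499, -0.131, 0.1, 36], [0.506, -0.137, 0.099, 122]]
[[0.501, -0.12, 0.089, 97], [0.499, -0.131, 0.094, 35], [0.508, -0.135, 0.091, 123]]
[[0.5, -0.121, 0.083, 108], [0.5, -0.131, 0.087, 32], [0.507, -0.136, 0.085, 124]]
[[0.54, -0.091, 0.044, 194], [0.499, -0.133, 0.082, 47], [0.507, -0.137, 0.079, 124]]
[[0.527, -0.101, 0.048, 235], [0.508, -0.126, 0.068, 112], [0.507, -0.137, 0.072, 127]]
[[0.523, -0.104, 0.044, 137], [0.536, -0.106, 0.038, 103], [0.55, -0.107, 0.032, 148]]
[[0.521, -0.106, 0.039, 122], [0.537, -0.105, 0.031, 125], [0.55, -0.107, 0.025, 126]]

[[0.56, -0.128, 0.097, 38], [0.565, -0.135, 0.097, 31], [0.569, -0.143, 0.099, 124]]
[[0.565, -0.125, 0.087, 35], [0.565, -0.136, 0.091, 34], [0.568, -0.144, 0.093, 118]]
[[0.565, -0.126, 0.081, 34], [0.565, -0.136, 0.085, 35], [0.567, -0.145, 0.087, 107]]
[[0.567, -0.125, 0.072, 50], [0.565, -0.136, 0.078, 33], [0.57, -0.143, 0.078, 126]]
[[0.657, -0.065, -0.001, 133], [0.563, -0.138, 0.073, 55], [0.568, -0.145, 0.073, 131]]
[[0.648, -0.071, -0.002, 116], [0.654, -0.079, -0.001, 125], [0.661, -0.086, -0.002, 132]]
[[0.637, -0.079, -0.001, 124], [0.644, -0.086, -0.001, 121], [0.649, -0.094, -0.001, 124]]
[[0.59, -0.111, 0.028, 132], [0.634, -0.093, -0.001, 124], [0.638, -0.101, 0.0, 122]]

[ 0.4910659  -0.10444325  0.048     ]
```

Run:
```python
from h import *
z=np.load('pics/side0.npz'); p,d=z['p'],z['d']
print(proj('side',[.239,.577,.209]))
for v in range(112,134,2):
    print(v,[atd('side',u,v,d).round(3).tolist()+[int(p[v,u].mean())] for u in range(62,78,3)])
p,d=snapshot('top'); 
u,v=proj('top',[.538,-.130,.044]); print(u,v)
cv2.imwrite('pics/t1.png',cv2.resize(p[int(v)-50:int(v)+50,int(u)-65:int(u)+65,::-1],(780,600),interpolation=cv2.INTER_CUBIC))
print(sense())
```

```text
[ 73.65932973 135.41838984]
112 [[0.203, 0.513, 0.309, 36], [0.225, 0.552, 0.297, 33], [0.256, 0.617, 0.277, 30], [0.265, 0.615, 0.275, 47], [0.424, 1.033, 0.16, 139], [0.44, 1.041, 0.154, 141]]
114 [[0.202, 0.515, 0.303, 70], [0.384, 1.035, 0.16, 66], [0.22, 0.516, 0.299, 38], [0.263, 0.616, 0.269, 37], [0.422, 1.034, 0.151, 126], [0.44, 1.046, 0.144, 113]]
116 [[0.202, 0.518, 0.297, 93], [0.207, 0.509, 0.297, 44], [0.214, 0.505, 0.296, 35], [0.229, 0.523, 0.288, 31], [0.427, 1.054, 0.136, 110], [0.44, 1.054, 0.133, 110]]
118 [[0.372, 1.051, 0.142, 98], [0.207, 0.513, 0.29, 35], [0.217, 0.518, 0.286, 24], [0.231, 0.532, 0.28, 80], [0.424, 1.051, 0.128, 108], [0.438, 1.054, 0.124, 130]]
120 [[0.371, 1.053, 0.133, 112], [0.213, 0.536, 0.277, 100], [0.218, 0.526, 0.278, 38], [0.228, 0.528, 0.275, 78], [0.42, 1.047, 0.121, 91], [0.433, 1.048, 0.117, 133]]
122 [[0.368, 1.053, 0.124, 133], [0.381, 1.054, 0.121, 126], [0.217, 0.529, 0.271, 39], [0.226, 0.527, 0.269, 59], [0.419, 1.05, 0.111, 127], [0.431, 1.049, 0.107, 134]]
124 [[0.364, 1.049, 0.117, 135], [0.377, 1.05, 0.113, 130], [0.21
[... 802 characters left out ...]
4 181.22525891518046
{'t': 3.6667, 'q': array([-4.40123212e-01,  6.77943746e-01,  1.73811356e+00,  1.27198072e-04,
        7.23235362e-01, -3.56307053e-01]), 'qd': array([-0.00552896, -0.00504427, -0.0056663 ,  0.00126401, -0.00062432,
        0.00109923]), 'tau': array([ 8.67105648e-02, -4.20740569e+01, -9.52112138e+00,  3.42617015e-03,
        1.85855327e-02,  9.17149591e-04]), 'tcp_pos': array([ 0.5395172 , -0.13135312,  0.0457153 ]), 'tool_rot': array([7.36142495e-01, 6.76825607e-01, 4.73241700e-04, 1.04895275e-03]), 'force': array([-0.30974273, -0.28663878, -0.4267748 ]), 'ft_torque': array([ 0.01318442, -0.05791603,  0.00517429]), 'gripper_force': 0.0, 'finger_gap': 0.5991870247060279}
```

Request:
play_rows(
  rows=[
    [[0,0,0],[0,0,12],0.4],
    [[0,0,0],[0,0,10],0.4],
    [[0,0,0],[0,0,0],0.4],
    [[0,0,0],[0,0,0],0.4],
    [[0,0,0],[0,0,0],0.4],
  ],
)

```text
t: 4.08
tcp_pos: [0.539, -0.1318, 0.0227]
tool_rot: [0.736, 0.676, 0.0, 0.0]
force: [-0.2, -0.2, -0.5]
finger_gap: 0.599
gripper_force: 0.0
```

Run:
```python
from h import *
p,d=snapshot('side'); s=sense(); print(s['tcp_pos'],s['q'])
m=np.zeros(d.shape,bool); P=[]
for v in range(120,235):
    for u in range(265,330):
        if d[v,u]>0 and p[v,u].mean()<60:
            w=atd('side',u,v,d)
            if abs(w[0]-.538)<.06 and abs(w[1]+.131)<.05 and w[2]<.2 and w[2]>.01: P.append(list(w)+[u,v])
P=np.array(P); i=np.argsort(P[:,2]); print(P[i[:14]].round(3)); 
for z in np.arange(.03,.2,.01):
    k=abs(P[:,2]-z)<.005
    if k.any(): print(round(z,3),k.sum(),P[k][:,:3].min(0).round(3),P[k][:,:3].max(0).round(3))
cv2.imwrite('pics/s2.png',cv2.resize(p[130:230,222:352,::-1],(780,600),interpolation=cv2.INTER_CUBIC))
```

```text
[ 0.53906896 -0.13189639  0.02279907] [-4.41329333e-01  7.17712744e-01  1.74596625e+00  9.98601460e-07
  6.77099778e-01 -3.56438193e-01]
[[ 5.22e-01 -1.05e-01  4.20e-02  2.88e+02  2.14e+02]
 [ 5.68e-01 -1.29e-01  4.60e-02  3.04e+02  2.09e+02]
 [ 5.64e-01 -1.39e-01  4.80e-02  3.06e+02  2.10e+02]
 [ 5.66e-01 -1.34e-01  4.90e-02  3.05e+02  2.09e+02]
 [ 5.65e-01 -1.42e-01  5.00e-02  3.07e+02  2.10e+02]
 [ 5.65e-01 -1.27e-01  5.00e-02  3.03e+02  2.08e+02]
 [ 5.67e-01 -1.30e-01  5.00e-02  3.04e+02  2.08e+02]
 [ 5.64e-01 -1.39e-01  5.20e-02  3.06e+02  2.09e+02]
 [ 5.65e-01 -1.34e-01  5.30e-02  3.05e+02  2.08e+02]
 [ 5.65e-01 -1.42e-01  5.30e-02  3.07e+02  2.09e+02]
 [ 5.67e-01 -1.23e-01  5.50e-02  3.02e+02  2.06e+02]
 [ 5.65e-01 -1.38e-01  5.50e-02  3.06e+02  2.08e+02]
 [ 5.63e-01 -1.28e-01  5.50e-02  3.03e+02  2.07e+02]
 [ 5.66e-01 -1.41e-01  5.60e-02  3.07e+02  2.08e+02]]
0.04 1 [ 0.522 -0.105  0.042] [ 0.522 -0.105  0.042]
0.05 10 [ 0.564 -0.142  0.046] [ 0.568 -0.123  0.055]
0.06 29 [ 0.499 -0.141  0.055] [ 0.567 -0.123  0.065]
0.07 27 [ 0.499 -0.145  0.065] [ 0.567 -0.125  0.075]
0.08 28 [ 0.498 -0.146  0.075] [ 0.57  -0.125  0.085]
0.09 32 [ 0.485 -0.149  0.085] [ 0.576 -0.124  0.095]
0.1 68 [ 0.48  -0.151  0.095] [ 0.597 -0.117  0.105]
0.11 70 [ 0.478 -0.151  0.105] [ 0.597 -0.118  0.115]
0.12 80 [ 0.478 -0.153  0.115] [ 0.594 -0.115  0.125]
0.13 77 [ 0.479 -0.152  0.125] [ 0.597 -0.124  0.135]
0.14 70 [ 0.48  -0.154  0.135] [ 0.596 -0.132  0.145]
0.15 81 [ 0.479 -0.154  0.145] [ 0.597 -0.133  0.155]
0.16 40 [ 0.497 -0.142  0.155] [ 0.532 -0.121  0.165]
0.17 43 [ 0.5   -0.168  0.165] [ 0.534 -0.12   0.175]
0.18 93 [ 0.501 -0.171  0.175] [ 0.549 -0.113  0.185]
0.19 87 [ 0.5   -0.17   0.185] [ 0.541 -0.113  0.195]
```

View pics/s2.png

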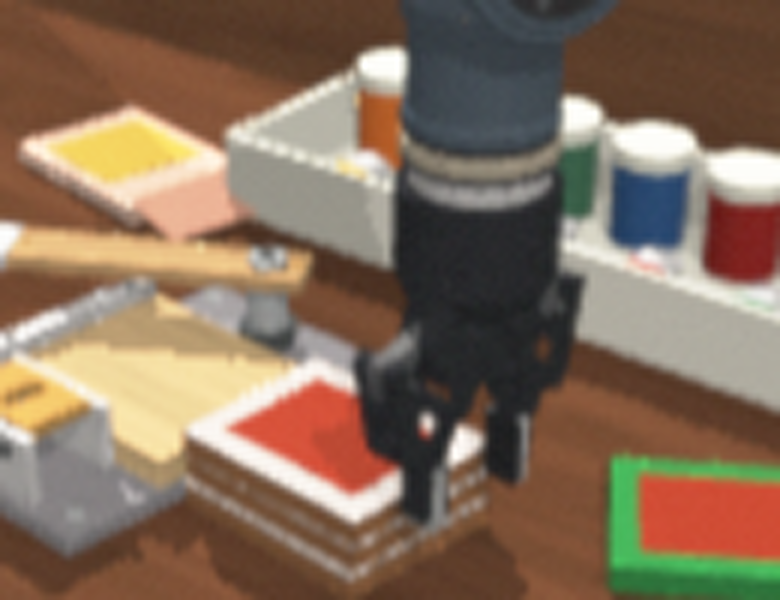

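Request:
play_rows(
  rows=[
    [[0,0,0],[0,0,8],0.4],
    [[0,0,0],[0,0,6],0.4],
    [[0,0,0],[0,0,3],0.4],
    [[0,0,0],[0,0,2],0.4],
    [[0,0,0],[0,0,1],0.4],
    [[0,0,0],[0,0,0],0.4],
  ],
)

```text
t: 4.63
tcp_pos: [0.5385, -0.1317, 0.0019]
tool_rot: [0.736, 0.676, -0.0, -0.0]
force: [0.3, -0.3, 0.6]
finger_gap: 0.602
gripper_force: 0.0
```

Request:
play_rows(
  rows=[
    [[0,0,0],[0,0,2],0.4],
    [[0,0,0],[0,0,2],0.4],
    [[0,0,0],[0,0,1],0.4],
    [[0,0,0],[0,0,0],0.4],
  ],
)

```text
t: 4.97
tcp_pos: [0.5387, -0.1317, -0.0029]
tool_rot: [0.736, 0.677, -0.0, -0.0]
force: [0.3, -0.5, 0.8]
finger_gap: 0.599
gripper_force: 0.0
```

Request:
play_rows(
  rows=[
    [[0,0,0],[0,0,2],0.4],
    [[0,0,0],[0,0,2],0.4],
    [[0,0,0],[0,0,1],0.4],
    [[0,0,0],[0,0,0],0.4],
  ],
)

```text
t: 5.3
tcp_pos: [0.5385, -0.1317, -0.008]
tool_rot: [0.736, 0.676, -0.0, -0.0]
force: [0.8, 0.3, 0.7]
finger_gap: 0.601
gripper_force: 0.0
```

Run:
```python
from h import *
p,d=snapshot('side'); s=sense(); print(s['tcp_pos'],s['force'])
P=[]
for v in range(120,240):
    for u in range(265,330):
        if d[v,u]>0:
            w=atd('side',u,v,d)
            if abs(w[0]-.538)<.05 and abs(w[1]+.132)<.016 and .006<w[2]<.08: P.append(list(w)+[u,v])
P=np.array(P); i=np.argsort(P[:,2]); print(P[i[:14]].round(3))
```

```text
[ 0.53866157 -0.13168631 -0.0078342 ] [-0.55125051  0.84150203  0.50712121]Traceback (most recent call last):
  File "<stdin>", line 7, in <module>
  File "h.py", line 16, in atd
    o,d=ray(n,u,v); return o+d*D[int(round(v)),int(round(u))]
        ~~~^^^^^^^
  File "h.py", line 10, in ray
    c,f,M,o=cam(n); d=np.array([(u-c['cx'])/f,(v-c['cy'])/f]); s=d.copy()
            ~~~^^^
  File "h.py", line 5, in cam
    c=get_calibration(n); f=192/np.tan(np.radians(c['vfov'])/2)
ValueError: time passes only in moves, steps and waits
```

Request:
play_rows(
  rows=[
    [[0,0,0],[0,0,-15],0.4],
    [[0,0,0],[0,0,-8],0.4],
    [[0,0,0],[0,0,0],0.4],
    [[0,0,0],[4,0,0],0.4],
    [[0,0,0],[5,0,0],0.4],
    [[0,0,0],[4,0,0],0.4],
    [[0,0,0],[4,0,0],0.4],
    [[0,0,0],[4,0,0],0.4],
    [[0,0,0],[4,0,0],0.4],
    [[0,0,0],[4,0,0],0.4],
    [[0,0,0],[1,0,0],0.4],
    [[0,0,0],[0,0,0],0.4],
  ],
)

```text
t: 6.35
tcp_pos: [0.5412, -0.1013, 0.0152]
tool_rot: [0.736, 0.677, -0.0, -0.0]
force: [-0.3, 0.3, -0.7]
finger_gap: 0.599
gripper_force: 0.0
```

Run:
```python
from h import *
s=sense(); print(s['tcp_pos'],s['force'])
p,d=snapshot('side')
cv2.imwrite('pics/s3.png',np.hstack([cv2.resize(p[150:240,222:352,::-1],(780,540),interpolation=cv2.INTER_CUBIC)]))
```

```text
[ 0.54120699 -0.10131593  0.01523171] [-0.34286251  0.34705228 -0.73468147]
```

View pics/s3.png

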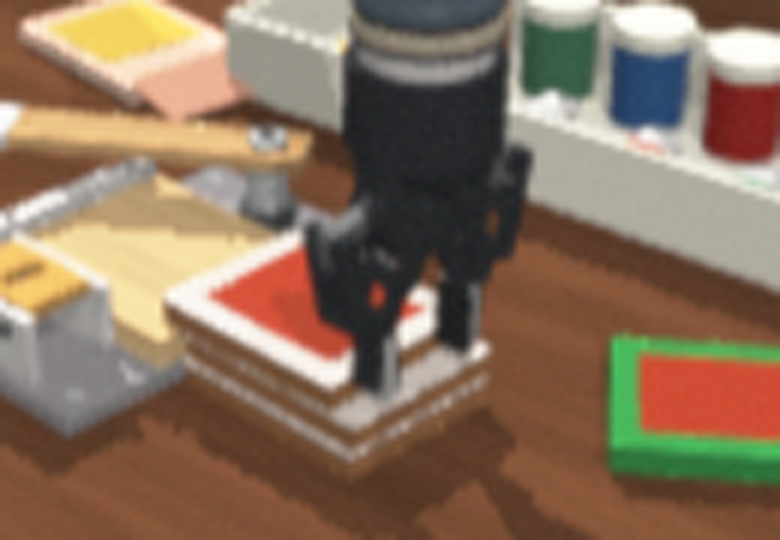

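The picture shows the fingertips at (375,385) and (460,345), pushing only the top panel, with the lower two still. I continue.

Request:
play_rows(
  rows=[
    [[0,0,0],[6,0,0],0.4],
    [[0,0,0],[9,0,0],0.4],
    [[0,0,0],[10,0,0],0.4],
    [[0,0,0],[10,0,0],0.4],
    [[0,0,0],[10,0,0],0.4],
    [[0,0,0],[10,0,0],0.4],
    [[0,0,0],[10,0,0],0.4],
    [[0,0,0],[10,0,0],0.4],
    [[0,0,0],[10,0,0],0.4],
    [[0,0,0],[10,0,0],0.4],
    [[0,0,0],[10,0,0],0.4],
    [[0,0,0],[7,0,0],0.4],
  ],
)

```text
t: 7.4
tcp_pos: [0.5508, 0.0111, 0.0153]
tool_rot: [0.736, 0.677, -0.0, -0.0]
force: [0.0, -0.8, -0.8]
finger_gap: 0.599
gripper_force: 0.2
```

Request:
play_rows(
  rows=[
    [[0,0,0],[4,0,0],0.4],
    [[0,0,0],[4,0,0],0.4],
    [[0,0,0],[3,0,0],0.4],
    [[0,0,0],[2,0,0],0.4],
    [[0,0,0],[0,0,0],0.4],
  ],
)

```text
t: 7.82
tcp_pos: [0.5519, 0.0229, 0.0153]
tool_rot: [0.736, 0.676, 0.0, -0.0]
force: [-0.1, -0.0, -0.8]
finger_gap: 0.597
gripper_force: 0.0
```

Request:
play_rows(
  rows=[
    [[0,0,0],[1,0,0],0.4],
    [[0,0,0],[1,0,0],0.4],
    [[0,0,0],[0.5,0,0],0.4],
    [[0,0,0],[0,0,0],0.4],
  ],
)

```text
t: 8.15
tcp_pos: [0.5522, 0.0251, 0.0153]
tool_rot: [0.737, 0.676, 0.0, 0.0]
force: [-0.8, -0.5, 0.9]
finger_gap: 0.597
gripper_force: 0.1
```

Request:
play_rows(
  rows=[
    [[0,0,0],[1,0,0],0.4],
    [[0,0,0],[0.5,0,0],0.4],
    [[0,0,0],[0,0,0],0.4],
  ],
)

```text
t: 8.4
tcp_pos: [0.5522, 0.0264, 0.0153]
tool_rot: [0.736, 0.677, -0.0, 0.0]
force: [-0.4, -1.7, 0.3]
finger_gap: 0.6
gripper_force: 0.9
```

Request:
play_rows(
  rows=[
    [[0,0,0],[0.5,0,0],0.4],
    [[0,0,0],[0.5,0,0],0.4],
    [[0,0,0],[0,0,0],0.4],
  ],
)

```text
t: 8.65
tcp_pos: [0.552, 0.0266, 0.0153]
tool_rot: [0.736, 0.677, -0.001, 0.0]
force: [-0.7, -6.1, 0.1]
finger_gap: 0.604
gripper_force: 3.0
```

Request:
play_rows(
  rows=[
    [[0,0,0],[0.5,0,0],0.4],
    [[0,0,0],[0.5,0,0],0.4],
    [[0,0,0],[0,0,0],0.4],
  ],
)

```text
t: 8.9
tcp_pos: [0.5519, 0.0267, 0.0153]
tool_rot: [0.736, 0.677, -0.001, 0.001]
force: [-2.5, -9.2, 1.2]
finger_gap: 0.606
gripper_force: 4.8
```

Request:
play_rows(
  rows=[
    [[0,0,0],[-5,0,0],0.4],
    [[0,0,0],[-10,0,0],0.4],
    [[0,0,0],[0,0,-25],0.4],
    [[0,0,7],[0,0,-25],0.4],
    [[0,0,7],[0,0,-25],0.4],
    [[0,0,7],[0,0,0],0.4],
    [[0,0,7],[0,0,0],0.4],
    [[0,0,7],[0,0,0],0.4],
    [[0,0,7],[0,0,0],0.4],
    [[0,0,7],[0,0,0],0.4],
    [[0,0,7],[0,0,0],0.4],
    [[0,0,1.5],[0,0,0],0.4],
  ],
)

```text
t: 9.9
tcp_pos: [0.5512, 0.0136, 0.0903]
tool_rot: [0.972, 0.237, 0.0, -0.0]
force: [-0.2, 0.6, 0.1]
finger_gap: 0.593
gripper_force: 0.0
```

```bash
cat >> h.py <<'E'
O=np.array([.5562,.0945]); JX=np.array([.9963,-.0854]); JY=np.array([.0854,.9963])
def jig(p): d=np.array(p[:2])-O; return np.array([d@JX,d@JY])*1000
def wor(a,b): return O+(a*JX+b*JY)/1000
def tool(s,target): # world target xyz -> tool shift mm
    return R.from_quat(s['tool_rot']).as_matrix().T@(np.array(target)-s['tcp_pos'])*1000
def phi(s): y=R.from_quat(s['tool_rot']).as_matrix()[:,1]; return np.degrees(np.arctan2(y[1],y[0]))
E
python3 - <<'E'
from h import *
s=sense(); print(jig(s['tcp_pos']),phi(s)+4.9,s['tcp_pos'])
print(tool(s,[*wor(44,148.5),.1]),tool(s,[*wor(44,148.5),.033]))
p,d=snapshot('side')
cv2.imwrite('pics/s4.png',cv2.resize(p[140:230,190:320,::-1],(780,540),interpolation=cv2.INTER_CUBIC))
E
```

```text
[  1.8833139  -80.98407011] -57.73942132335939 [0.55115984 0.0136472  0.09033722]
[ 158.1065812  -171.58202102   -9.50888276] [ 158.06919699 -171.5563738    57.4911019 ]
```

Request:
play_rows(
  rows=[
    [[0,0,0],[12,-13,-5],0.4],
    [[0,0,0],[25,-27,-5],0.4],
    [[0,0,0],[25,-27,0],0.4],
    [[0,0,0],[25,-27,0],0.4],
    [[0,0,0],[25,-27,0],0.4],
    [[0,0,0],[25,-27,0],0.4],
    [[0,0,0],[21,-23,0],0.4],
    [[0,0,0],[0,0,0],0.4],
    [[0,0,0],[0,0,30],0.4],
    [[0,0,0],[0,0,25],0.4],
    [[0,0,0],[0,0,12],0.4],
    [[0,0,0],[0,0,0],0.4],
  ],
)

```text
t: 10.95
tcp_pos: [0.6088, 0.2373, 0.0298]
tool_rot: [0.971, 0.239, -0.004, -0.0]
force: [0.3, 0.0, 0.0]
finger_gap: 0.601
gripper_force: 0.0
```

Run:
```python
from h import *
s=sense(); print(jig(s['tcp_pos']),phi(s)+4.9,s['tcp_pos'],s['force'])
p,d=snapshot('side')
u,v=map(int,proj('side',[*s['tcp_pos'][:2],.055])); u=max(u,65)
cv2.imwrite('pics/s5.png',cv2.resize(p[v-50:v+50,u-65:u+65,::-1],(780,600),interpolation=cv2.INTER_CUBIC))
```

```text
[ 40.17162171 146.78739581] -57.463562867767706 [0.60876353 0.23732693 0.02981557] [0.25249966 0.02731248 0.00512241]
```

View pics/s5.png

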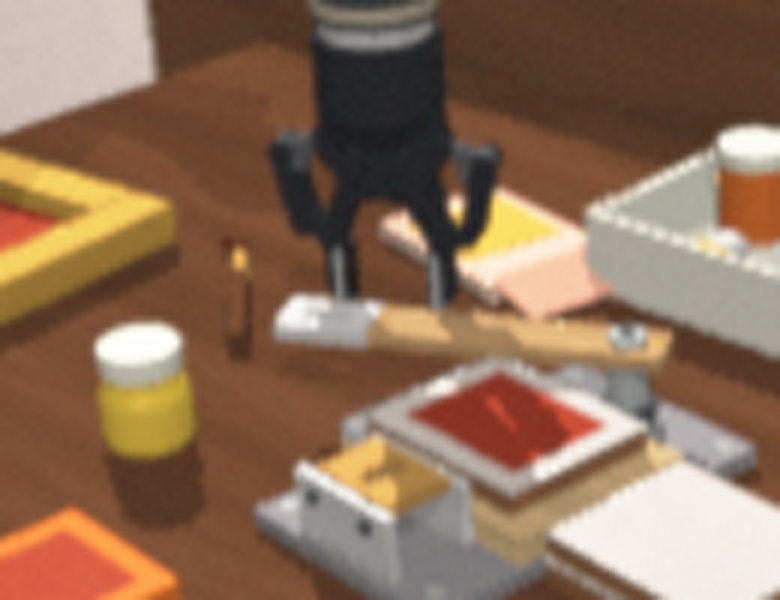

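The picture shows the panel on the bed at (510,425). The two fingertips, at (343,300) and (440,300), are behind the bridge on its outer side. Now I swing it along the arc.

Request:
play_rows(
  rows=[
    [[0,0,0],[-3,0,-2],0.4],
    [[0,0,0],[-4,0,-2],0.4],
    [[0,0,-2],[-5,-1,0],0.4],
    [[0,0,-4],[-10.5,-2,0],0.4],
    [[0,0,-4],[-10.5,-2,0],0.4],
    [[0,0,-4],[-10.5,-2,0],0.4],
    [[0,0,-4],[-10.5,-2,0],0.4],
    [[0,0,-4],[-10.5,-2,0],0.4],
    [[0,0,-4],[-10.5,-2,0],0.4],
    [[0,0,0],[0,0,0],0.4],
  ],
)

```text
t: 11.83
tcp_pos: [0.5434, 0.2021, 0.0389]
tool_rot: [0.892, 0.451, -0.0, 0.0]
force: [0.3, -0.4, 0.1]
finger_gap: 0.602
gripper_force: 0.0
```

```bash
cat >> h.py <<'E'
def bar(s):
    th=np.radians(-(phi(s)+4.9)); r=jig(s['tcp_pos'])-[90,0]
    u=np.array([-np.cos(th),np.sin(th)]); n=np.array([np.sin(th),np.cos(th)])
    return np.degrees(th),r@u,r@n,s['tcp_pos'][2],s['force']
E
python3 -c "
from h import *
print(bar(sense()))"
```

```text
(np.float64(31.431172914230515), np.float64(150.833233423643), np.float64(32.11453929958408), np.float64(0.038945430479369235), array([ 0.33414197, -0.39956297,  0.05493342]))
```

```bash
cat >> h.py <<'E'
def pts(n,D):
    c,f,M,o=cam(n); v,u=np.mgrid[0:384,0:512].astype(float)
    d=np.stack([(u-c['cx'])/f,(v-c['cy'])/f],-1); s=d.copy()
    for _ in range(20): s=d/(1+c['k1']*(s**2).sum(-1,keepdims=True))
    return o+(np.concatenate([s,np.ones_like(s[...,:1])],-1)*D[...,None])@M.T
def barang(p,D):
    P=pts('top',D); r=(P[...,:2]-O)*1000; jx=r@JX-90; jy=r@JY; rad=np.hypot(jx,jy); hsv=cv2.cvtColor(p,cv2.COLOR_RGB2HSV)
    m=(P[...,2]>.058)&(P[...,2]<.069)&(rad<212)&(rad>40)&(jx<20)&(hsv[...,2]>130)
    a=np.degrees(np.arctan2(jy,-jx)); k=m&(abs(a-np.median(a[m]))<25)
    x,y=-jx[k],jy[k]; vx,vy,x0,y0=cv2.fitLine(np.stack([x,y],1).astype(np.float32),cv2.DIST_HUBER,0,.01,.01).ravel()
    return k.sum(),np.degrees(np.arctan2(vy,vx)) if vx>0 else np.degrees(np.arctan2(-vy,-vx)),np.median(a[k]),rad[k].max()
E
python3 -c "
from h import *
p0=np.load('pics/top0.npz'); print(barang(p0['p'],p0['d']))
p,d=snapshot('top'); print(barang(p,d)); print(sense()['tcp_pos'])"
```

```text
(np.int64(686), np.float32(57.569313), np.float64(57.81657420204661), np.float64(207.70073926204034))
(np.int64(227), np.float32(40.267826), np.float64(57.81764620672319), np.float64(98.1106358679624))
[0.54493263 0.20264973 0.03894425]
```

Request:
play_rows(
  rows=[
    [[0,0,0],[0,0,-15],0.4],
    [[0,0,4],[10.5,2,0],0.4],
    [[0,0,4],[10.5,2,0],0.4],
    [[0,0,4],[10.5,2,0],0.4],
    [[0,0,4],[10.5,2,0],0.4],
    [[0,0,4],[10.5,2,0],0.4],
    [[0,0,4],[10.5,2,0],0.4],
    [[0,0,2],[12,1,0],0.4],
    [[0,0,0],[0,0,0],0.4],
    [[0,0,0],[0,0,0],0.4],
  ],
)

```text
t: 12.72
tcp_pos: [0.6104, 0.2431, 0.0531]
tool_rot: [0.971, 0.239, 0.001, 0.0]
force: [-0.5, -0.5, 0.0]
finger_gap: 0.603
gripper_force: 0.0
```

```bash
python3 -c "
from h import *
print(bar(sense()))
p,d=snapshot('side'); P=pts('side',d); s=sense(); print(s['tcp_pos'])
q=(P-s['tcp_pos'])@R.from_quat(s['tool_rot']).as_matrix()*1000
m=(abs(q[...,0])<16)&(abs(q[...,1])<48)&(q[...,2]>-70)&(P[...,2]>.03)
z=q[...,2][m]; print(np.sort(z)[-25:].round(1), q[m][np.argsort(z)[-12:]].round(0))
for n in ('side',):
  r=(P[...,:2]-O)*1000; jx=r@JX-90; jy=r@JY; rad=np.hypot(jx,jy); k=(abs(P[...,2]-.0625)<.003)&(rad<210)&(rad>40)&(jx<0); a=np.degrees(np.arctan2(jy,-jx))[k]; print(k.sum(),np.percentile(a,[5,25,50,75,95]))
"
```

```text
(np.float64(57.45492659222171), np.float64(154.88097846488645), np.float64(41.100707165457955), np.float64(0.05308834597912325), array([-0.45182255, -0.50260176,  0.00147593]))
[0.60933545 0.24279437 0.05275836]
[-34.9 -34.7 -34.7 -34.  -33.9 -33.8 -33.5 -33.3 -33.  -32.4 -32.1 -31.2
 -30.9 -30.9 -30.9 -30.  -29.4 -29.2 -28.9 -27.6 -27.2 -26.8 -26.2 -25.6
 -23. ] [[ -5.  36. -31.]
 [ -9. -26. -31.]
 [ 11. -25. -30.]
 [ -3.  32. -29.]
 [-14. -25. -29.]
 [-10.  31. -29.]
 [-11. -29. -28.]
 [ -1. -26. -27.]
 [ -7.  26. -27.]
 [ -4.  32. -26.]
 [ 12. -26. -26.]
 [ -0. -26. -23.]]
225 [44.70924814 51.2367049  56.03543193 61.06512424 67.95603485]
```

Request:
play_rows(
  rows=[
    [[0,0,0],[0,0,12],0.4],
    [[0,0,0],[0,0,10],0.4],
    [[0,0,0],[0,0,0],0.4],
    [[0,0,0],[-5,0,0],0.4],
    [[0,0,0],[-5,0,0],0.4],
    [[0,0,-2],[-6,-1,0],0.4],
    [[0,0,-4],[-10.5,-2,0],0.4],
    [[0,0,-4],[-10.5,-2,0],0.4],
    [[0,0,-4],[-10.5,-2,0],0.4],
    [[0,0,-4],[-10.5,-2,0],0.4],
    [[0,0,0],[0,0,0],0.4],
    [[0,0,0],[0,0,0],0.4],
  ],
)

```text
t: 13.77
tcp_pos: [0.5557, 0.218, 0.0307]
tool_rot: [0.922, 0.387, 0.0, -0.0]
force: [0.0, 0.2, -1.4]
finger_gap: 0.596
gripper_force: 0.0
```

```bash
python3 -c "
from h import *
print(bar(sense()))
p,d=snapshot('side'); P=pts('side',d)
r=(P[...,:2]-O)*1000; jx=r@JX-90; jy=r@JY; rad=np.hypot(jx,jy); k=(abs(P[...,2]-.0625)<.003)&(rad<210)&(rad>40)&(jx<0); a=np.degrees(np.arctan2(jy,-jx))[k]; print(k.sum(),np.percentile(a,[5,25,50,75,95]))
"
```

```text
(np.float64(39.587147069468806), np.float64(156.30076509997508), np.float64(30.417622400422104), np.float64(0.03071824314164332), array([ 0.01323461,  0.24878561, -1.38306193]))
263 [26.42300687 32.91648701 38.28723583 43.09265539 49.09713444]
```

Request:
play_rows(
  rows=[
    [[0,0,-4],[-10.8,-2,0],0.4],
    [[0,0,-4],[-10.8,-2,0],0.4],
    [[0,0,-4],[-10.8,-2,0],0.4],
    [[0,0,-4],[-10.8,-2,0],0.4],
    [[0,0,-4],[-10.8,-2,0],0.4],
    [[0,0,-4],[-10.8,-2,0],0.4],
    [[0,0,-4],[-10.8,-2,0],0.4],
    [[0,0,-4],[-10.8,-2,0],0.4],
    [[0,0,-2],[-5,-1,0],0.4],
    [[0,0,0],[0,0,0],0.4],
    [[0,0,0],[0,0,0],0.4],
  ],
)

```text
t: 14.73
tcp_pos: [0.4981, 0.148, 0.0305]
tool_rot: [0.769, 0.639, 0.0, 0.0]
force: [-0.0, 0.5, 0.4]
finger_gap: 0.595
gripper_force: 0.0
```

```bash
python3 -c "
from h import *
print(bar(sense()))
p,d=snapshot('side'); P=pts('side',d)
r=(P[...,:2]-O)*1000; jx=r@JX-90; jy=r@JY; rad=np.hypot(jx,jy); k=(abs(P[...,2]-.0625)<.003)&(rad<210)&(rad>40)&(jx<0); a=np.degrees(np.arctan2(jy,-jx))[k]; print(k.sum(),np.percentile(a,[5,25,50,75,95]))
"
```

```text
(np.float64(5.595153620728563), np.float64(156.4043625439205), np.float64(33.27218926946789), np.float64(0.03045487027093355), array([-0.00782034,  0.48523491,  0.42792699]))
288 [-5.04541649  1.31282602  6.16740032 10.65585682 17.88711896]
```

Request:
play_rows(
  rows=[
    [[0,0,-3],[-8,-1.6,0],0.4],
    [[0,0,-2.6],[-7,-1.6,0],0.4],
    [[0,0,0],[-2,0,0],0.4],
    [[0,0,0],[-1.5,0,0],0.4],
    [[0,0,0],[0,0,0],0.4],
    [[0,0,0],[0,0,0],0.4],
  ],
)

```text
t: 15.28
tcp_pos: [0.4918, 0.1304, 0.0303]
tool_rot: [0.736, 0.677, 0.0, 0.0]
force: [-0.3, 0.6, -0.9]
finger_gap: 0.6
gripper_force: 0.0
```

```bash
python3 -c "
from h import *
print(bar(sense()))"
```

```text
(np.float64(-0.10296250331206291), np.float64(157.15537876759936), np.float64(30.563539595054404), np.float64(0.03031586416027246), array([-0.26573317,  0.57349423, -0.91378901]))
```

Request:
play_rows(
  rows=[
    [[0,0,0],[-1,0,0],0.4],
    [[0,0,0],[-1,0,0],0.4],
    [[0,0,0],[0,0,0],0.4],
    [[0,0,0],[4,0,0],0.4],
    [[0,0,0],[10,0,0],0.4],
    [[0,0,0],[0,0,-35],0.4],
    [[0,0,7],[0,0,-35],0.4],
    [[0,0,7],[0,0,-30],0.4],
    [[0,0,7],[0,0,0],0.4],
    [[0,0,7],[0,0,0],0.4],
    [[0,0,7],[0,0,0],0.4],
    [[0,0,7],[0,0,0],0.4],
  ],
)

```text
t: 16.28
tcp_pos: [0.4924, 0.143, 0.1308]
tool_rot: [0.931, 0.366, 0.0, 0.0]
force: [0.8, 0.0, -0.8]
finger_gap: 0.599
gripper_force: 0.0
```

```bash
python3 -c "
from h import *
s=sense(); print(s['tcp_pos'],phi(s),s['q'])
print(tool(s,[.4245,-.337,.13]))"
```

```text
[0.49239032 0.14295481 0.13078177] -47.08089375143661 [6.43127831e-02 4.95348606e-01 1.79081453e+00 5.88336850e-05
 8.54728764e-01 8.85990673e-01]
[-376.55009203  305.24723112    0.69161091]
```

Request:
play_rows(
  rows=[
    [[0,0,0],[-14,11,0],0.4],
    [[0,0,0],[-29,23.5,0],0.4],
    [[0,0,0],[-29,23.5,0],0.4],
    [[0,0,0],[-29,23.5,0],0.4],
    [[0,0,0],[-29,23.5,0],0.4],
    [[0,0,0],[-29,23.5,0],0.4],
    [[0,0,0],[-29,23.5,0],0.4],
    [[0,0,0],[-29,23.5,0],0.4],
    [[0,0,0],[-29,23.5,0],0.4],
    [[0,0,0],[-29,23.5,0],0.4],
    [[0,0,0],[-29,23.5,0],0.4],
    [[0,0,0],[-29,23.5,0],0.4],
  ],
)

```text
t: 17.28
tcp_pos: [0.4344, -0.2835, 0.1304]
tool_rot: [0.93, 0.368, 0.0, -0.0]
force: [0.4, 0.4, 0.9]
finger_gap: 0.599
gripper_force: 0.0
```

Request:
play_rows(
  rows=[
    [[0,0,0],[-29,23.5,0],0.4],
    [[0,0,0],[-15,12,0],0.4],
    [[0,0,0],[0,0,0],0.4],
    [[0,0,0],[0,0,0],0.4],
  ],
)

```text
t: 17.62
tcp_pos: [0.4267, -0.3387, 0.1301]
tool_rot: [0.93, 0.368, 0.0, -0.0]
force: [-0.4, 1.1, 0.1]
finger_gap: 0.599
gripper_force: 0.0
```

```bash
python3 -c "
from h import *
s=sense(); print(s['tcp_pos'],phi(s))
print(tool(s,[.4245,-.337,.033]))
p,d=snapshot('top'); np.savez('pics/top2.npz',p=p,d=d); print(barang(p,d))
hsv=cv2.cvtColor(p,cv2.COLOR_RGB2HSV)
m=((hsv[...,0]<12)&(hsv[...,1]>160)&(hsv[...,2]>90)).astype(np.uint8); n,l,st,c=cv2.connectedComponentsWithStats(m)
for i in range(1,n):
  if st[i,4]>150 and 200<c[i][0]<300: print(c[i],st[i],jig(atz('top',*c[i],.046)))
cv2.imwrite('pics/c3.png',cv2.resize(p[125:225,155:310,::-1],(775,500),interpolation=cv2.INTER_CUBIC))
"
```

```text
[ 0.42674425 -0.33869422  0.13010023] -46.874867537974076
[-0.51379789 -2.72346639 97.10139324]
(np.int64(672), np.float32(0.085435994), np.float64(-0.014365512664311214), np.float64(206.45552279520234))
[214.80660377 172.99528302] [210 162  11  23 212] [ 1.83662314 32.94678944]
[236.38461538 175.06508876] [232 164  10  23 169] [  1.38681889 -30.13696083]
```

View pics/c3.png

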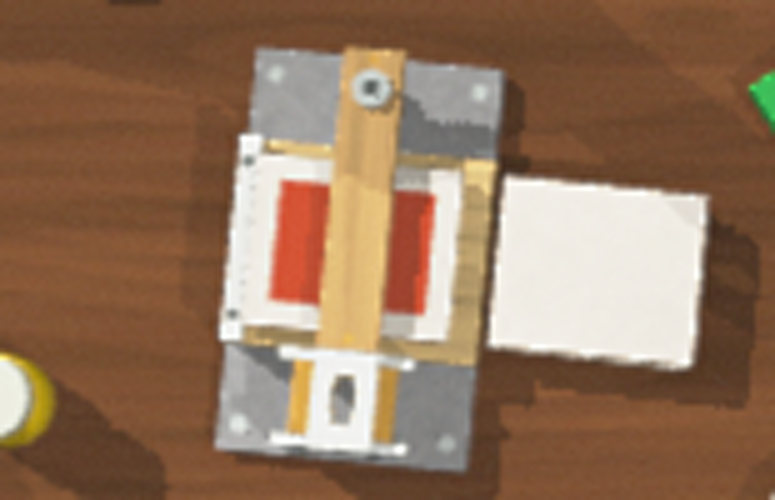

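The picture shows the bridge along the jig with its keyhole at (343,399) over the latch. The panel is square against the fence and the stack below is unmoved. Now the screw.

Request:
play_rows(
  rows=[
    [[0,0,0],[-0.5,-2.7,20],0.4],
    [[0,0,0],[0,0,25],0.4],
    [[0,0,0],[0,0,25],0.4],
    [[0,0,0],[0,0,17],0.4],
    [[0,0,0],[0,0,10],0.4],
    [[0,0,0],[0,0,0],0.4],
    [[0,0,0],[0,0,0],0.4],
  ],
  grip_force=60,
)

```text
t: 18.25
tcp_pos: [0.4248, -0.3355, 0.0333]
tool_rot: [0.929, 0.369, -0.0, -0.001]
force: [-0.1, 1.1, 0.5]
finger_gap: 0.597
gripper_force: 0.0
```

```bash
python3 -c "
from h import *
s=sense(); print(s['tcp_pos'],phi(s),s['force'])
print(tool(s,[.4246,-.337,.033]))"
```

```text
[ 0.4247768  -0.33545001  0.03329387] -46.67834452574327 [-0.0721225   1.05110193  0.48013324]
[-1.19210663  1.0066794   0.29249856]
```

Request:
play_rows(
  rows=[
    [[0,0,0],[-1,1,0],0.4],
    [[0,0,0],[0,0,0],0.7],
    [[0,0,0],[0,0,0],1],
    [[0,0,0],[0,0,0],1],
    [[0,0,0],[0,0,0],1],
    [[0,0,0],[0,0,0],1],
    [[0,0,0],[0,0,0],1],
    [[0,0,0],[0,0,0],1],
  ],
  grip_force=60,
)

```text
t: 18.92
tcp_pos: [0.4249, -0.3387, 0.0343]
tool_rot: [0.93, 0.368, 0.0, 0.001]
force: [-1.0, 0.1, 5.6]
finger_gap: 0.132
gripper_force: 64.7
```

Request:
play_rows(
  rows=[
    [[0,0,0],[0,0,-8],1],
    [[0,0,0],[0,0,-25],1],
    [[0,0,0],[0,0,-30],1],
    [[0,0,0],[0,0,-30],1],
    [[0,0,0],[0,0,-7],1],
    [[0,0,0],[0,0,0],1],
    [[0,0,0],[0,0,0],1],
  ],
)

```text
t: 19.5
tcp_pos: [0.4241, -0.3378, 0.1333]
tool_rot: [0.93, 0.368, -0.0, -0.0]
force: [0.9, -0.3, -1.1]
finger_gap: 0.129
gripper_force: 63.4
```

```bash
python3 -c "
from h import *
s=sense(); print(s['tcp_pos'],phi(s),s['force'],s['q'])
p,d=snapshot('side'); P=pts('side',d)
q=(P-s['tcp_pos'])@R.from_quat(s['tool_rot']).as_matrix()*1000
m=(abs(q[...,0])<35)&(abs(q[...,1])<35)&(q[...,2]>-60)&(P[...,2]>.06)
v,u=np.nonzero(m); print(u.min(),u.max(),v.min(),v.max())
for z in range(-45,36,4):
  k=m&(abs(q[...,2]-z)<2)
  if k.any(): print(z,k.sum(),q[k].min(0).round(1),q[k].max(0).round(1),p[k].mean(0).round())
u,v=proj('side',s['tcp_pos']); u=int(u);v=int(v); cv2.imwrite('pics/s6.png',cv2.resize(p[v-50:v+40,u-60:u+60,::-1],(800,600),interpolation=cv2.INTER_CUBIC)); print(u,v)
"
```

```text
[ 0.42413028 -0.33778817  0.13334172] -46.76794948651362 [ 0.9090764  -0.27183992 -1.14392746] [-8.78730928e-01  5.23786925e-01  1.71553586e+00 -7.46552406e-06
  9.02368525e-01 -6.24715980e-02]
338 358 210 244
-45 34 [-20.8 -18.3 -46.8] [  5.9  19.7 -43.1] [115.  74.  72.]
-41 30 [-20.7 -18.7 -43. ] [  7.8  20.3 -39. ] [110.  69.  67.]
-37 34 [-20.2 -18.7 -38.9] [  5.1  20.1 -35.2] [116.  67.  64.]
-33 23 [-21.8 -18.1 -34.4] [  6.5  18.9 -31.4] [112.  75.  69.]
-29 26 [-20.3 -16.3 -31. ] [ -3.7  19.6 -27.3] [116.  71.  65.]
-25 11 [-18.2 -11.4 -26.8] [ -6.    9.3 -24. ] [137.  77.  74.]
-21 1 [ -3.6  -3.4 -19.3] [ -3.6  -3.4 -19.3] [94. 47. 46.]
-17 6 [ -5.5  -6.9 -18.1] [ -0.3  -1.2 -15. ] [88. 60. 59.]
-13 84 [-16.5 -17.9 -14.9] [ 13.3  19.  -11. ] [84. 82. 80.]
-9 11 [-16.5 -17.4 -10.2] [-1.1 16.8 -8.3] [78. 72. 67.]
-1 1 [-2.5 -3.3  0.6] [-2.5 -3.3  0.6] [87. 88. 87.]
3 3 [-2.2 -4.7  1.1] [0.1 1.6 3.8] [97. 97. 95.]
7 10 [-3.  -4.4  5.2] [1.2 5.  8.7] [126. 124. 120.]
11 10 [-9.2 -3.8  9. ] [ 1.2  4.8 13. ] [145. 142. 139.]
15 12 [-9.4 -3.3 13.1] [10.   5.4 16.3] [148. 139. 132.]
19 5 [-7.7 -4.2 18.8] [ 4.1  2.2 20.9] [133. 123. 118.]
23 2 [-0.9 -3.8 22.7] [ 4.5 -0.3 24.4] [128. 118. 113.]
27 1 [ 1.  -2.  25.8] [ 1.  -2.  25.8] [126. 112. 104.]
345 235
```

Request:
play_rows(
  rows=[
    [[0,0,7],[0,0,-5],1],
    [[0,0,7],[0,0,0],1],
    [[0,0,7],[0,0,0],1],
    [[0,0,7],[0,0,0],1],
    [[0,0,7],[0,0,0],1],
    [[0,0,7],[0,0,0],1],
    [[0,0,6.1],[0,0,0],1],
    [[0,0,0],[0,0,0],1],
  ],
)

```text
t: 20.22
tcp_pos: [0.4234, -0.337, 0.1362]
tool_rot: [0.999, -0.043, -0.002, -0.002]
force: [1.1, -0.8, -1.6]
finger_gap: 0.127
gripper_force: 63.2
```

```bash
python3 -c "
from h import *
s=sense(); print(s['tcp_pos'],phi(s),s['q'])
print(tool(s,[.4674,.1015,.12]))"
```

```text
[ 0.42339884 -0.33697815  0.13622262] -94.96918210929883 [-8.78803074e-01  5.19787647e-01  1.71236492e+00 -3.93668536e-05
  9.14060360e-01  7.78740612e-01]
[   5.91251914 -440.58612498   17.64283108]
```

Request:
play_rows(
  rows=[
    [[0,0,0],[0.5,-15,0],1],
    [[0,0,0],[0.5,-35,0],1],
    [[0,0,0],[0.5,-38,0],1],
    [[0,0,0],[0.5,-38,0],1],
    [[0,0,0],[0.5,-38,0],1],
    [[0,0,0],[0.5,-38,0],1],
    [[0,0,0],[0.5,-38,0],1],
    [[0,0,0],[0.5,-38,0],1],
    [[0,0,0],[0.5,-38,0],1],
    [[0,0,0],[0.5,-38,0],1],
    [[0,0,0],[0.5,-38,0],1],
    [[0,0,0],[0.4,-30,0],1],
  ],
)

```text
t: 21.22
tcp_pos: [0.4643, 0.0852, 0.1376]
tool_rot: [0.999, -0.04, -0.001, -0.0]
force: [-0.2, -0.5, -0.3]
finger_gap: 0.128
gripper_force: 63.4
```

Request:
play_rows(
  rows=[
    [[0,0,0],[0,-15,0],1],
    [[0,0,0],[0,-3.5,0],1],
    [[0,0,0],[0,0,10],1],
    [[0,0,0],[0,0,0],1],
    [[0,0,0],[0,0,0],1],
    [[0,0,0],[0,0,0],1],
  ],
)

```text
t: 21.72
tcp_pos: [0.4673, 0.0997, 0.1282]
tool_rot: [0.999, -0.043, -0.0, 0.0]
force: [-1.3, -0.3, 0.1]
finger_gap: 0.133
gripper_force: 63.4
```

```bash
python3 -c "
from h import *
s=sense(); print(s['tcp_pos'],phi(s))
print(tool(s,[.4674,.1015,.095]),jig(s['tcp_pos']))
z=np.load('pics/top2.npz'); 
for u,v in [(341,399),(343,399),(345,399)]: print(jig(atz('top',155+(u+.5)/5-.5,125+(v+.5)/5-.5,.063)))
p,d=snapshot('side'); P=pts('side',d)
q=(P-s['tcp_pos'])@R.from_quat(s['tool_rot']).as_matrix()*1000
m=(abs(q[...,0])<25)&(abs(q[...,1])<25)&(q[...,2]>-60)&(P[...,2]>.07)
for z in range(-45,36,4):
  k=m&(abs(q[...,2]-z)<2)
  if k.any(): print(z,k.sum(),q[k].min(0).round(1),q[k].max(0).round(1))
"
```

```text
[0.46725474 0.09974482 0.12816872] -94.87960842837396
[ 2.80195109e-02 -1.76649378e+00  3.31684261e+01] [-89.06406638  -2.37051541]
[-87.79874715  -0.17350939]
[-87.6970774  -1.3079067]
[-87.59541346  -2.44228496]
-45 22 [-22.   -8.1 -46.8] [ 18.8  19.2 -43.3]
-41 17 [-22.4   1.9 -42.9] [ 19.7  19.  -39. ]
-37 13 [-20.4 -19.  -38.7] [ 19.2  20.7 -35.1]
-33 20 [-22.8   1.3 -34.9] [ 19.3  19.  -31.1]
-29 15 [-22.9  -3.  -30.2] [ 19.6  18.5 -27. ]
-25 9 [-22.6  -1.8 -26.8] [ 17.2  15.6 -23.1]
-21 11 [-17.6   2.7 -22.6] [ 18.5  13.  -19.6]
-17 4 [ -7.6   3.5 -16.9] [  0.3   8.2 -15.3]
-13 32 [-17.6 -13.6 -14.6] [ 16.6  17.9 -11. ]
-9 18 [-17.9  -6.5 -10.7] [19.3 18.7 -7.7]
-5 2 [-14.3   6.5  -6.9] [-10.2  10.8  -6.9]
-1 2 [-5.3  3.8  0.7] [-3.   5.8  0.8]
3 2 [-4.4  2.3  2.6] [1.2 5.2 4.9]
7 4 [-2.7  0.8  6.2] [1.3 7.1 8.1]
11 4 [-4.4 -0.2  9.8] [ 0.2  5.4 12.4]
15 7 [-10.   -1.1  14.1] [ 9.   4.3 16.6]
19 7 [-9.8 -2.1 17.3] [ 8.4  6.4 20. ]
23 5 [-6.4  2.4 21. ] [ 4.5  5.5 23.6]
27 2 [-3.8  4.1 25. ] [-0.8  5.1 25.8]
```

Request:
play_rows(
  rows=[
    [[0,0,0],[0.8,-1.3,10],1],
    [[0,0,0],[0,0,15],1],
    [[0,0,0],[0,0,8],1],
    [[0,0,0],[0,0,4],1],
    [[0,0,0],[0,0,3],1],
    [[0,0,0],[0,0,3],1],
    [[0,0,0],[0,0,0],1],
    [[0,0,0],[0,0,0],1],
  ],
)

```text
t: 22.43
tcp_pos: [0.4687, 0.1015, 0.0854]
tool_rot: [0.999, -0.042, 0.0, -0.0]
force: [0.7, -0.4, -0.9]
finger_gap: 0.13
gripper_force: 63.4
```

```bash
python3 -c "
from h import *
s=sense(); print(s['tcp_pos'],jig(s['tcp_pos']),phi(s),s['force'],s['ft_torque'])"
```

```text
[0.46874549 0.10153018 0.08540036] [-87.73130549  -0.46444692] -94.8616735503426 [ 0.73643434 -0.44188023 -0.8698442 ] [-0.02508369 -0.05159791  0.00720152]
```

Request:
play_rows(
  rows=[
    [[0,0,0],[-0.4,0.3,2],1],
    [[0,0,0],[0,0,2],1],
    [[0,0,0],[0,0,2],1],
    [[0,0,0],[0,0,2],1],
    [[0,0,0],[0,0,1],1],
    [[0,0,0],[0,0,0],1],
  ],
)

```text
t: 22.93
tcp_pos: [0.468, 0.1013, 0.0761]
tool_rot: [0.999, -0.042, -0.0, -0.0]
force: [-0.4, -0.3, -1.4]
finger_gap: 0.13
gripper_force: 63.4
```

Request:
play_rows(
  rows=[
    [[0,0,0],[0,0,1.5],1],
    [[0,0,0],[0,0,1.5],1],
    [[0,0,0],[0,0,1],1],
    [[0,0,0],[0,0,0],1],
  ],
)

```text
t: 23.27
tcp_pos: [0.468, 0.1013, 0.0721]
tool_rot: [0.999, -0.042, -0.0, 0.0]
force: [-0.1, 0.2, 0.0]
finger_gap: 0.125
gripper_force: 63.4
```

Request:
play_rows(
  rows=[
    [[0,0,0],[0,0,1.5],1],
    [[0,0,0],[0,0,1.5],1],
    [[0,0,0],[0,0,1],1],
    [[0,0,0],[0,0,0],1],
  ],
)

```text
t: 23.6
tcp_pos: [0.468, 0.1013, 0.0681]
tool_rot: [0.999, -0.042, -0.0, 0.0]
force: [-0.0, 0.4, -0.9]
finger_gap: 0.13
gripper_force: 63.4
```

Request:
play_rows(
  rows=[
    [[0,0,0],[0,0,1.5],1],
    [[0,0,0],[0,0,1.5],1],
    [[0,0,0],[0,0,1],1],
    [[0,0,0],[0,0,0],1],
  ],
)

```text
t: 23.93
tcp_pos: [0.468, 0.1013, 0.0641]
tool_rot: [0.999, -0.042, -0.0, 0.0]
force: [-0.1, 0.5, -1.6]
finger_gap: 0.131
gripper_force: 63.4
```

Request:
play_rows(
  rows=[
    [[0,0,0],[0,0,1.5],1],
    [[0,0,0],[0,0,1.5],1],
    [[0,0,0],[0,0,1],1],
    [[0,0,0],[0,0,0],1],
  ],
)

```text
t: 24.27
tcp_pos: [0.468, 0.1013, 0.0601]
tool_rot: [0.999, -0.042, -0.0, 0.0]
force: [0.3, 0.1, -2.2]
finger_gap: 0.126
gripper_force: 63.4
```

Request:
play_rows(
  rows=[
    [[0,0,0],[0,0,1.5],1],
    [[0,0,0],[0,0,1.5],1],
    [[0,0,0],[0,0,0.5],1],
    [[0,0,0],[0,0,0],1],
  ],
)

```text
t: 24.6
tcp_pos: [0.468, 0.1013, 0.0566]
tool_rot: [0.999, -0.042, -0.0, 0.0]
force: [-0.0, 0.3, -0.9]
finger_gap: 0.127
gripper_force: 63.4
```

Request:
play_rows(
  rows=[
    [[0,0,0],[0,0,0.5],1],
    [[0,0,0],[0,0,0.5],1],
    [[0,0,0],[0,0,0],1],
  ],
)

```text
t: 24.85
tcp_pos: [0.4682, 0.1013, 0.0558]
tool_rot: [0.999, -0.042, -0.0, 0.0]
force: [0.4, 0.5, -1.9]
finger_gap: 0.132
gripper_force: 63.4
```

Request:
play_rows(
  rows=[
    [[0,0,0],[0,0,0.5],1],
    [[0,0,0],[0,0,0.5],1],
    [[0,0,0],[0,0,0],1],
  ],
)

```text
t: 25.1
tcp_pos: [0.4682, 0.1013, 0.0553]
tool_rot: [0.999, -0.042, 0.0, -0.0]
force: [-0.7, -0.2, 4.0]
finger_gap: 0.126
gripper_force: 64.2
```

Request:
play_rows(
  rows=[
    [[0,0,0],[0,0,0.5],1],
    [[0,0,0],[0,0,0.5],1],
    [[0,0,0],[0,0,0],1],
  ],
)

```text
t: 25.35
tcp_pos: [0.4682, 0.1013, 0.0551]
tool_rot: [0.999, -0.042, 0.0, 0.0]
force: [-2.0, 0.3, 12.4]
finger_gap: 0.129
gripper_force: 65.8
```

Request:
play_rows(
  rows=[
    [[0,0,0],[0,0,-0.6],1],
    [[0,0,-7],[0,0,0],1],
    [[0,0,-7],[0,0,0],1],
    [[0,0,-7],[0,0,0],1],
    [[0,0,0],[0,0,0],1],
  ],
)

```text
t: 25.77
tcp_pos: [0.469, 0.1012, 0.0552]
tool_rot: [0.99, 0.142, 0.001, 0.0]
force: [-0.7, 0.5, 6.1]
finger_gap: 0.132
gripper_force: 64.5
```

Request:
play_rows(
  rows=[
    [[0,0,-7],[0,0,0],1],
    [[0,0,-7],[0,0,0],1],
    [[0,0,-7],[0,0,0],1],
    [[0,0,-7],[0,0,0],1],
    [[0,0,-7],[0,0,0],1],
    [[0,0,-7],[0,0,0],1],
    [[0,0,-7],[0,0,0],1],
    [[0,0,-7],[0,0,0],1],
    [[0,0,-7],[0,0,0],1],
    [[0,0,-6],[0,0,0],1],
    [[0,0,0],[0,0,0],1],
    [[0,0,0],[0,0,0],1],
  ],
)

```text
t: 26.77
tcp_pos: [0.4692, 0.1012, 0.0552]
tool_rot: [0.736, 0.677, 0.001, 0.001]
force: [0.2, 1.2, 5.5]
finger_gap: 0.131
gripper_force: 64.5
```

```bash
python3 -c "
from h import *
s=sense(); print(s['tcp_pos'],jig(s['tcp_pos']),phi(s),s['force'],s['ft_torque'])"
```

```text
[0.46923215 0.10122412 0.05519855] [-87.22031026  -0.7278106 ] -4.83826074575541 [0.18676033 1.17321009 5.49633497] [-0.00868819  0.04630364  0.02944353]
```

Request:
play_rows(
  rows=[
    [[0,0,0],[0,0,0],0.7],
    [[0,0,0],[0,0,0],0.5],
    [[0,0,0],[0,0,0],0.5],
    [[0,0,0],[0,0,0],0.5],
    [[0,0,0],[0,0,-10],0.5],
    [[0,0,0],[0,0,-25],0.5],
    [[0,0,0],[0,0,-40],0.5],
    [[0,0,0],[-10,0,-20],0.5],
    [[0,0,0],[-40,0,0],0.5],
    [[0,0,0],[-40,0,0],0.5],
    [[0,0,0],[-40,0,0],0.5],
    [[0,0,0],[-40,0,0],0.5],
  ],
)

```text
t: 27.77
tcp_pos: [0.4533, -0.0694, 0.1496]
tool_rot: [0.736, 0.677, 0.0, 0.0]
force: [0.9, 0.1, -0.7]
finger_gap: 0.496
gripper_force: 0.0
```

Request:
play_rows(
  rows=[
    [[0,0,0],[-30,0,0],0.5],
    [[0,0,0],[-10,0,0],0.5],
    [[0,0,0],[0,0,0],0.5],
    [[0,0,0],[0,0,0],0.5],
  ],
)

```text
t: 28.1
tcp_pos: [0.4498, -0.1075, 0.1491]
tool_rot: [0.737, 0.676, 0.0, -0.001]
force: [0.2, 0.6, 0.5]
finger_gap: 0.502
gripper_force: 0.0
```

```bash
python3 -c "
from h import *
p,d=snapshot('top'); print(barang(p,d)); a=cv2.resize(p[125:225,155:310,::-1],(620,400),interpolation=cv2.INTER_CUBIC)
p2,d2=snapshot('side'); P=pts('side',d2)
u,v=map(int,proj('side',[.468,.101,.08])); b=cv2.resize(p2[v-16:v+16,u-50:u+50,::-1],(620,198),interpolation=cv2.INTER_CUBIC)
cv2.imwrite('pics/fin.png',np.vstack([a,b]))
hsv=cv2.cvtColor(p,cv2.COLOR_RGB2HSV); m=(hsv[...,0]<12)&(hsv[...,1]>150)&(hsv[...,2]>110); T=pts('top',d); k=m&(np.linalg.norm(T[...,:2]-[.468,.101],axis=-1)<.03)
print(k.sum(),T[k].mean(0),T[k].max(0),cv2.minAreaRect(np.argwhere(k)[:,::-1].astype(np.float32)))
print(sense()['tcp_pos'])"
```

```text
(np.int64(615), np.float32(0.34990373), np.float64(-0.14721349272562925), np.float64(206.44275700362218))
60 [0.46897519 0.10274447 0.10003357] [0.47865934 0.12759246 0.10600328] ((221.4851531982422, 203.6485137939453), (15.423076629638672, 4.378163814544678), 5.710593223571777)
[ 0.44979122 -0.10631081  0.14916604]
```

View pics/fin.png

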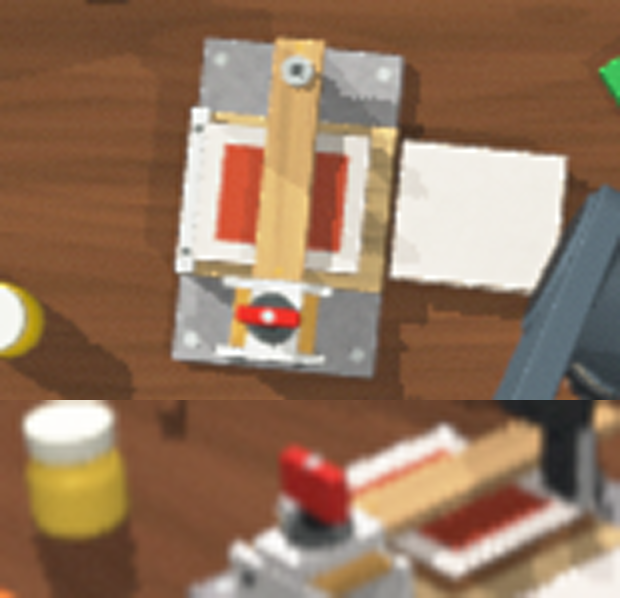

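The top view shows the screw's wing turned across the bridge at (268,316), with its flange resting on the bridge. The panel is square against the fence, and the lower stack and the pot are unmoved.

```bash
python3 -c "
from station import *
print(sign_off())"
```

```text
the job is handed in; nothing more can be done
None
```

The job is handed in at about 28 s: the top panel lies square against the fence, the bridge is over the latch, and the red thumbscrew is seated and turned 90° to lock. The last pictures show the lower panels unmoved.

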